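# Pack up the short foot of a rocking gas-law apparatus with a wedge shim

### The job

The gas-law apparatus on the bench rocks, because the levelling screw with the red knob is seized and its foot hangs a few millimetres short. Picking nothing up, push the yellow wedge shim along the bench, thin end first, under that foot until it just takes up the gap and the rocking stops, without jacking the base out of level or shoving the apparatus along the bench. Then press firmly down on the red knob to check that the corner no longer dips, take the hand away with the shim left in place, and leave the other things on the bench alone.

Things in the scene. Friction and masses are not known exactly. Their poses are not given: they have to be found in the camera images.
- apparatus: gas-law apparatus, about 2.4 kg: blue base plate 220 (x) x 260 (y) x 12 mm, top face 34 mm above the bench; clear cylinder near the middle (282 mm tall in all), gauge on the -y side. Three rubber feet at (85,-105), (-85,105), (-85,-105) mm, levelling screw at (85,105). Origin on the bench under the plate's centre, z square to the plate; at rest it stands level on the three feet
- level_screw: seized levelling screw, 25 mm in from both edges of its plate corner: steel foot with rounded underside (12 mm radius), red round knob above the plate (28 mm across). Origin at the lowest point of the foot, which hangs 4 to 8 mm above the bench, differently each run; the screw itself does not move. Shim under it carries load at once: pushing the shim then meets clear resistance, 5 N and more
- knob_top (a point): centre of the flat top of the red knob, 52 mm above the lowest point of the foot: where to press to check. A firm press is about 10 N; 2 to 3 N here rocks the unpacked apparatus down until its screw foot meets the bench
- shim: yellow plastic wedge shim, 90 g, lying loose on the bench left of the apparatus, clear of it: 120 mm long, 45 mm wide, 1.5 mm thick at the thin end (+x), rising evenly to 22 mm at the square heel (-x). Origin under its centre, z up. It need not lie square to the base: the foot may come anywhere within 18 mm of its centre line. Nudged at the heel it turns about a point 20 mm ahead of centre
- shim_heel (a point): middle of the upright heel face of the shim, 60 mm behind the shim's origin, 11 mm above the bench: where to push
- shim_slope (a point): centre of the shim's sloping face, 11.75 mm above the bench; x down the slope towards the thin end, z square to the face (9.7 degrees from vertical)
- cap: dark red bell-shaped cast cylinder cap, 72 mm across, 108 mm tall; origin under its centre; leave it alone
- wrench: steel adjustable wrench lying flat, about 230 mm long, 12 mm thick; origin on the bench near its middle, x along it towards the jaws; leave it alone
- foam_fitting: white foam block 60 x 140 x 30 mm with a brass tee fitting on it (60 mm high in all); origin under its centre; leave it alone
- masses: stack of slotted brass masses on a hanger, 50 mm across, 90 mm tall; origin under its centre; leave it alone
- screwdriver: screwdriver with an orange handle, 180 mm long, lying; x along it towards the blade; leave it alone
- meter: grey hand-held meter 150 x 75 x 43 mm lying on its back; origin under its centre; leave it alone
- calipers: steel calipers lying flat, 190 mm long, 12 mm thick; origin on the bench at the middle of the beam; leave it alone
There are look-alikes about, which are no part of the job. Of the things like the shim, leave any that is brown; of the rest the larger one is meant.

How it is judged:
By the outcome, as a careful person would: the job done as asked, in the order asked, and still so for the second after the job is handed in, with the robot touching nothing.
It also fails if it takes over 58 s, if anything falls off the work surface, if the arm or the gripper's body presses on something with over 40 N, if the wrist force passes 120 N, or if a joint passes its speed limit or range.

### The arm

A 7-joint arm with a two-finger parallel gripper is mounted at the origin on the work surface. World frame = base frame: x ahead of the robot, y to its left, z up, the work surface at z = 0. Lengths are in m, angles in rad, forces in N, time in s.
With the tool pointing down it reaches from about 0.4 to 0.85 m from the base axis. Payload 4.4 kg.
Tool frame: the origin (TCP) lies on the centre line of the jaws, within the pads' length; the fingertips stand 11 mm ahead of it and the grasp point (between the pads) lies 8 mm behind it; y points along the fingers, x is the direction in which the jaws open and shut, and the axes are right-handed (so a half turn about y gives the same grasp; the last joint's range is limited). The gripper opens to 94 mm and grips with 3 to 60 N. Pads are 16 mm wide; open, the fingers measure 119 mm over their backs; the gripper's body (75 mm by 177 mm) begins 78 mm behind the grasp point.
Start: joints at [1.147, 0.628, 0.038, 1.517, -0.027, 0.996, -0.02], TCP at [0.228, -0.609, 0.216] pointing down, gripper open.
Joint ranges: [-3.06, 3.06], [-0.37, 2.12], [-1.25, 1.32], [0.18, 2.47], [-1.1, 4.24], [0.23, 1.98], [-2.94, 2.94]. Speed limits (rad/s): [2.57, 2.57, 3.14, 3.14, 3.14, 3.14, 3.14].

### API

Orientations are given as a unit quaternion [w, x, y, z].
In Python, from bench import sense, vision, job_done gives the robot as it stands.
- The arm moves only by the shell command python3 -m pendant 'ROWS' [FORCE]. ROWS is JSON, a list of rows, each an object with "slide": the shift along the tool's x, y, z in m, a list of three; "delta_rot": the turn, a rotation vector about the tool's x, y, z in degrees, a list of three; "hand": the finger opening in m, from 0 to 0.094. In form: [{"slide": [dx, dy, dz], "delta_rot": [wx, wy, wz], "hand": hand}, ...]. A call has 1 to 20 rows; each row is the pose to reach, as a shift and turn from the pose commanded when the call began, along the tool's axes at that moment; what a row does not reach only later rows make up. A row lasts 1/12 s, in which the tool goes at most 41.7 mm and 7.16 degrees, less where a joint would pass 70% of its speed; a pose out of reach is approached as far as the arm can. A call with a gripper value outside its range is refused whole. The fingers move at their own pace and stop on an object; FORCE is the grip in N (left out, the last holds). Time passes only in rows, so rows that repeat a pose let the fingers close. It gives the time, the measured TCP pose, the force and the opening at its end, in the units of the state.
- sense(): the state, without advancing time (a new reading comes with each control period).
- vision.snapshot(name): name is "scene" or "top"; returns the picture (400x640x3 uint8, blue, green, red); there is no depth.
- vision.camera_params(name): a dict with "camera_matrix" (3x3 intrinsics, pixels), "k1" (the pictures are not rectified: a ray, as slopes to the right and down, at radius r is drawn at 1 + k1 r^2 times it, then the intrinsics apply), "R" (3x3) and "t" (3): a world point X has camera coordinates R X + t. Camera axes: x right, y down, z forward; pixel columns grow to the right and rows downward; lengths in m; the calibration is good to about 2 mm. A picture is of the moment at which its call begins. camera_params takes no time and is no camera call.
- job_done(): hands the job in, once; it reports no verdict.
The state is a dict: "t": time; "joints": joint angles; "joint_velocities": joint speeds; "joint_efforts": joint torques, N m; "eef_pos": TCP position; "orientation": TCP orientation; "wrist_force": force on the tool from outside, world axes, zero at the start; "torque": the same for the moment, N m; "width": opening from 0.0 (shut) to 1.0 (fully open).
Only numpy, scipy, OpenCV 4.12 (cv2) and the standard library are available. Lean on these libraries where they do the work, as an engineer would, in place of code of your own. Each camera call takes 0.05 s, during which the arm holds its last target.

## Working session

There is one attempt and no reset: what is moved stays moved. The work goes in short steps, Python scripts to look and compute and a shell command to move; the robot and the scene stay as the last step left them, time stands still between calls to the robot, and variables do not carry over. Pictures are saved under pics/ and viewed, and the job is handed in when it is done.

```bash
mkdir -p pics; ls
python3 - <<'E'
from bench import sense, vision
import cv2
s=sense();print(s)
for n in("scene","top"):
    cv2.imwrite(f"pics/{n}0.png",vision.snapshot(n)); print(n,vision.camera_params(n))
E
```

```text
pics
{'t': 0.0, 'joints': array([ 1.14715814,  0.62930619,  0.0384327 ,  1.51831826, -0.02697654,
        0.99631125, -0.02000085]), 'joint_velocities': array([-0.00046032, -0.00061027,  0.00048872, -0.0007352 ,  0.000234  ,
        0.00054023,  0.00011193]), 'joint_efforts': array([-4.38436537e-04, -5.49728501e+01,  1.14330579e+00, -1.86636454e+01,
       -5.22716332e-02,  2.35820550e-02,  1.39653257e-04]), 'eef_pos': array([ 0.22747034, -0.60823115,  0.21559574]), 'orientation': array([ 0.58136273, -0.58064772,  0.40356644, -0.4024919 ]), 'wrist_force': array([0.17402082, 0.12797894, 0.66565883]), 'torque': array([-0.01163756,  0.00030999,  0.03649661]), 'width': 1.0001376417790238}
scene {'camera_matrix': array([[476.63767415,   0.        , 323.57320719],
       [  0.        , 476.63767415, 197.90093337],
       [  0.        ,   0.        ,   1.        ]]), 'k1': -0.024390009643503, 'R': array([[-8.42137165e-01,  5.39262968e-01,  6.68750261e-04],
       [ 3.79090259e-01,  5.92885376e-01, -7.10476957e-01],
       [-3.83530404e-01, -5.98065533e-01, -7.03720148e-01]]), 't': array([ 0.42893105, -0.17403006,  1.63612978])}
top {'camera_matrix': array([[423.10800154,   0.        , 320.19509617],
       [  0.        , 423.10800154, 199.3718335 ],
       [  0.        ,   0.        ,   1.        ]]), 'k1': 0.01959734908518125, 'R': array([[-0.01363746, -0.99990615,  0.00130883],
       [-0.99017077,  0.01332244, -0.13922775],
       [ 0.13919724, -0.00319468, -0.99025952]]), 't': array([0.04303083, 0.53775463, 1.3379941 ])}
```

View pics/scene0.png

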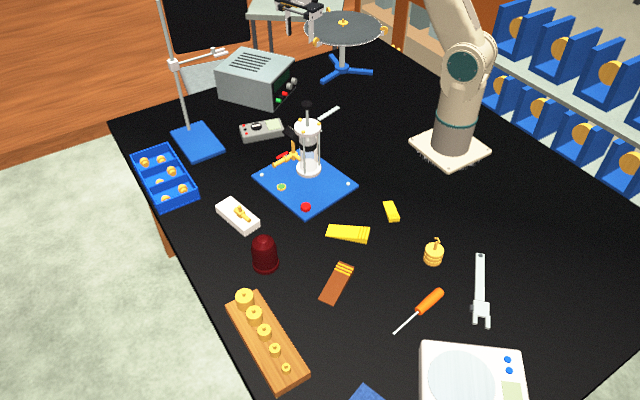

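View pics/top0.png

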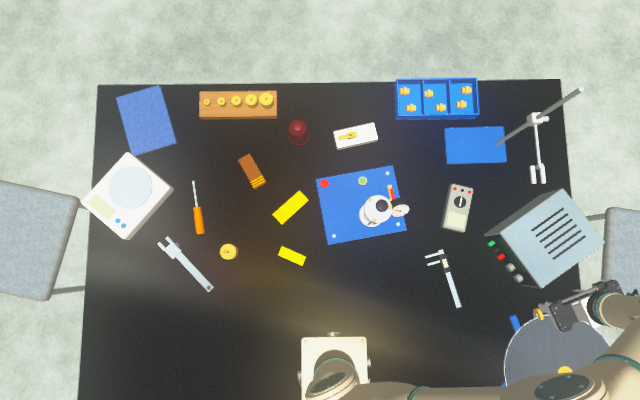

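The top view shows the large yellow wedge at about (290,207), the small yellow look-alike at (292,256), the brown one at (252,170) and the red knob at (324,184). I'll zoom in for precise corners.

Run:
```python
import cv2
a=cv2.imread("pics/top0.png")[155:255,260:420]; cv2.imwrite("pics/topz.png",cv2.resize(a,None,fx=5,fy=5,interpolation=cv2.INTER_CUBIC))
a=cv2.imread("pics/scene0.png")[165:265,240:400]; cv2.imwrite("pics/scenez.png",cv2.resize(a,None,fx=5,fy=5,interpolation=cv2.INTER_CUBIC))
```

```text
(no output)
```

View pics/topz.png

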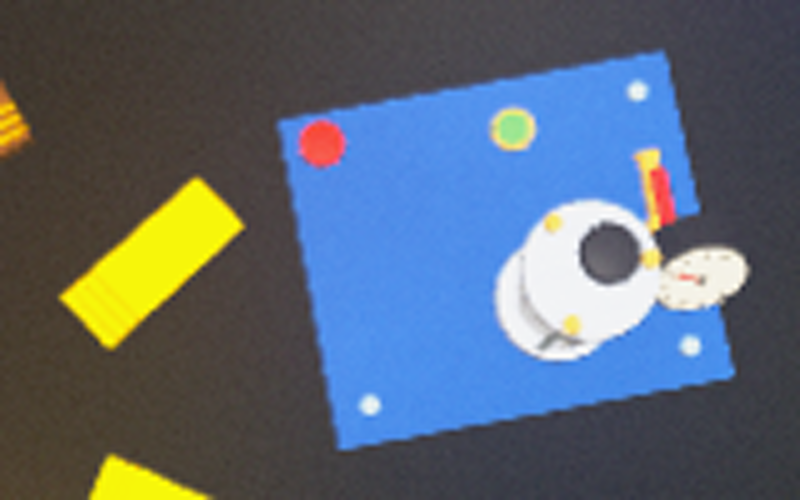

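View pics/scenez.png

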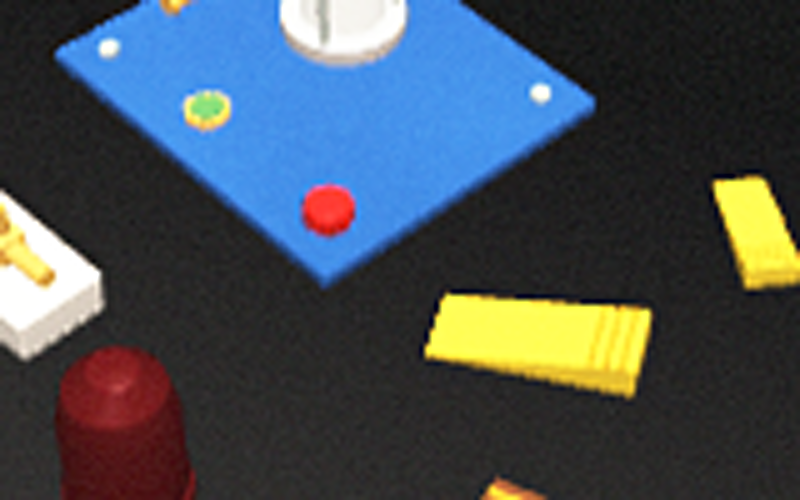

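```bash
cat > h.py <<'E'
import numpy as np,cv2
from bench import vision,sense
from scipy.optimize import least_squares
P={n:vision.camera_params(n) for n in("scene","top")}
def proj(n,X):
    p=P[n];c=np.atleast_2d(X)@p["R"].T+p["t"];s=c[:,:2]/c[:,2:];s=s*(1+p["k1"]*(s**2).sum(1,keepdims=True))
    K=p["camera_matrix"];return s*[K[0,0],K[1,1]]+K[:2,2]
def back(n,uv,z):
    return np.array([least_squares(lambda q:(proj(n,[q[0],q[1],z])-u)[0],[.5,0]).x for u in np.atleast_2d(uv)])
def T(pose,L):
    x,y,a=pose;L=np.atleast_2d(L).astype(float);c,s=np.cos(a),np.sin(a)
    return np.c_[x+c*L[:,0]-s*L[:,1],y+s*L[:,0]+c*L[:,1],L[:,2]]
def fit(obs,x0):
    f=lambda p:np.concatenate([(proj(n,T(p,L))-uv).ravel() for n,L,uv in obs])
    r=least_squares(f,x0);return r.x,np.sqrt((r.fun**2).mean())
def z2(o,pts,k=5): return (np.array(pts)+.5)/k-.5+np.array(o)
E
python3 - <<'E'
from h import *
h,w,t=.06,.0225,.0015
S=[[-h,w,.022],[-h,-w,.022],[h,-w,t],[h,w,t]]
ut=z2((260,155),[(60,297),(111,350),(244,226),(197,178)])
us=z2((240,165),[(632,377),(652,307),(445,293),(425,357)])
b=back("top",ut,.011);print(b.round(3))
# heel edge order: world x up in image, y left; left side looking to tip
x0=[*b.mean(0),np.arctan2(*((b[2]+b[3]-b[0]-b[1])[::-1]))]
for o in([("top",S,ut)],[("scene",S,us)],[("top",S,ut),("scene",S,us)]): print("shim",fit(o,x0))
A=[[.11,.13,.034],[-.11,.13,.034],[-.11,-.13,.034],[.11,-.13,.034]]
ua=z2((260,155),[(278,122),(338,450),(735,377),(666,51)])
b=back("top",ua,.034);print(b.round(3))
x0=[*b.mean(0),0]
us=z2((240,165),[(325,278),(595,98)])
p,e=fit([("top",A,ua)],x0);print("app",p,e)
p2,e=fit([("scene",A[:2],us)],x0);print("app",p2,e)
p2,e=fit([("top",A,ua),("scene",A[:2],us)],x0);print("app",p2,e)
for q in(p,p2):
  print("screw",T(q,[.085,.105,0]), proj("top",T(q,[.085,.105,.058])),proj("scene",T(q,[.085,.105,.058])))
print(z2((260,155),[(322,144)]),z2((240,165),[(328,206)]))
kt=z2((260,155),[(322,144)])[0];ks=z2((240,165),[(328,206)])[0]
r=least_squares(lambda q:np.r_[(proj("top",q)-kt)[0],(proj("scene",q)-ks)[0]],[.6,0,.05]);print("knob",r.x,r.fun)
E
```

```text
[[0.495 0.197]
 [0.46  0.163]
 [0.541 0.075]
 [0.574 0.106]]
shim (array([ 0.51778712,  0.13460378, -0.81898378]), np.float64(0.26953864366055036))
shim (array([ 0.51746007,  0.13577569, -0.83188212]), np.float64(0.6997054846855698))
shim (array([ 0.51753133,  0.13519866, -0.82508562]), np.float64(0.5537240502074984))
[[ 0.607  0.051]
 [ 0.392  0.015]
 [ 0.435 -0.242]
 [ 0.651 -0.205]]
app [ 0.52112038 -0.09503957  0.16797935] 0.22475703305605998
app [ 0.5222545  -0.09478948  0.18039309] 0.08684135508549694
app [ 0.52106054 -0.09500361  0.1701785 ] 0.2429483269406069
screw [[0.58736897 0.02269371 0.        ]] [[324.04813304 183.34032186]] [[304.79707119 205.23847938]]
screw [[0.58705006 0.02287507 0.        ]] [[323.99328062 183.43863565]] [[304.92598295 205.23371068]]
[[324.  183.4]] [[305.2 205.8]]
knob [0.58699512 0.02322661 0.05609193] [-0.12153146  0.16133952 -0.17581987 -0.03074888]
```

```bash
cat >> h.py <<'E'
from scipy.spatial.transform import Rotation as Ro
def go(target,psi=None,zsign=None):
    """print slide / delta_rot from the present pose to target; psi= heading of push axis (deg)"""
    s=sense();q=s["orientation"];R=Ro.from_quat([q[1],q[2],q[3],q[0]])
    sl=R.inv().apply(np.array(target)-s["eef_pos"])
    print("t",round(s["t"],2),"pos",s["eef_pos"].round(4),"F",s["wrist_force"].round(2),"w",round(s["width"],3))
    print("axes x,y,z (columns)\n",R.as_matrix().round(3))
    print("slide mm",(sl*1000).round(1))
    if psi is not None:
        for sg in(1,-1):
            u=sg*np.array([np.cos(np.radians(psi)),np.sin(np.radians(psi)),0]);y=np.array([0,0,-1.])
            Rt=Ro.from_matrix(np.c_[np.cross(y,u),y,u]);print("push dir = tool z *",sg,"delta_rot",np.degrees((R.inv()*Rt).as_rotvec()).round(1))
E
python3 - <<'E'
from h import *
go([.4677,.2216,.35],-60)
E
```

```text
t 0.1 pos [ 0.2274 -0.6083  0.2157] F [-0.27  0.05 -0.75] w 0.999
axes x,y,z (columns)
 [[ 0.35  -0.001  0.937]
 [-0.937  0.002  0.35 ]
 [-0.002 -1.    -0.   ]]
slide mm [-693.4 -133.2  515.7]
push dir = tool z * 1 delta_rot [ 0.1 80.5 -0.1]
push dir = tool z * -1 delta_rot [ -0.1 -99.5  -0.1]
```

```bash
python3 -m pendant '[{"slide":[0,-0.04,0],"delta_rot":[0,0,0],"hand":0.06},{"slide":[0,-0.08,0],"delta_rot":[0,0,0],"hand":0.04},{"slide":[0,-0.12,0],"delta_rot":[0,0,0],"hand":0.02},{"slide":[-0.03,-0.134,0.02],"delta_rot":[0,-5,0],"hand":0.02},{"slide":[-0.1,-0.134,0.075],"delta_rot":[0,-15,0],"hand":0.02},{"slide":[-0.13,-0.134,0.1],"delta_rot":[0,-20,0],"hand":0.02},{"slide":[-0.16,-0.134,0.12],"delta_rot":[0,-25,0],"hand":0.02},{"slide":[-0.19,-0.134,0.14],"delta_rot":[0,-30,0],"hand":0.02},{"slide":[-0.22,-0.134,0.165],"delta_rot":[0,-35,0],"hand":0.02},{"slide":[-0.25,-0.134,0.19],"delta_rot":[0,-40,0],"hand":0.02},{"slide":[-0.28,-0.134,0.21],"delta_rot":[0,-45,0],"hand":0.02},{"slide":[-0.31,-0.134,0.23],"delta_rot":[0,-50,0],"hand":0.02},{"slide":[-0.34,-0.134,0.255],"delta_rot":[0,-55,0],"hand":0.02},{"slide":[-0.37,-0.134,0.275],"delta_rot":[0,-60,0],"hand":0.02},{"slide":[-0.4,-0.134,0.3],"delta_rot":[0,-65,0],"hand":0.02}]'
python3 - <<'E'
from h import *
go([.4677,.2216,.35],-60); print(sense()["joints"].round(2))
E
```

```text
t: 1.35
eef_pos: [0.3662, -0.1326, 0.3505]
orientation: [-0.706, 0.707, -0.027, 0.026]
wrist_force: [-0.3, -0.8, -0.4]
width: 0.213
t 1.35 pos [ 0.3662 -0.1326  0.3505] F [-0.33 -0.79 -0.45] w 0.213
axes x,y,z (columns)
 [[ 0.997 -0.     0.075]
 [-0.075 -0.001  0.997]
 [-0.    -1.    -0.001]]
slide mm [7.480e+01 3.000e-01 3.608e+02]
push dir = tool z * 1 delta_rot [  0.  145.7   0. ]
push dir = tool z * -1 delta_rot [  0.  -34.3  -0. ]
[ 0.65  0.1  -0.41  1.96  0.05  1.09  0.14]
```

```bash
python3 -m pendant '[{"slide":[0.008,0,0.04],"delta_rot":[0,-5,0],"hand":0.02},{"slide":[0.016,0,0.08],"delta_rot":[0,-10,0],"hand":0.02},{"slide":[0.024,0,0.12],"delta_rot":[0,-15,0],"hand":0.02},{"slide":[0.032,0,0.16],"delta_rot":[0,-20,0],"hand":0.02},{"slide":[0.04,0,0.2],"delta_rot":[0,-25,0],"hand":0.02},{"slide":[0.05,0,0.24],"delta_rot":[0,-30,0],"hand":0.02},{"slide":[0.06,0,0.28],"delta_rot":[0,-34.3,0],"hand":0.02},{"slide":[0.068,0,0.32],"delta_rot":[0,-34.3,0],"hand":0.02},{"slide":[0.075,0,0.36],"delta_rot":[0,-34.3,0],"hand":0.02},{"slide":[0.075,0,0.361],"delta_rot":[0,-34.3,0],"hand":0.02},{"slide":[0.075,0,0.361],"delta_rot":[0,-34.3,0],"hand":0.02}]'
python3 - <<'E'
from h import *
go([.4677,.2216,.016],-60); print(sense()["joints"].round(2))
E
```

```text
t: 2.27
eef_pos: [0.469, 0.2219, 0.3498]
orientation: [0.683, -0.682, -0.183, 0.184]
wrist_force: [-0.4, -1.1, -0.3]
width: 0.211
t 2.27 pos [0.469  0.2219 0.3498] F [-0.37 -1.06 -0.32] w 0.211
axes x,y,z (columns)
 [[ 0.865 -0.002 -0.501]
 [ 0.501  0.001  0.865]
 [-0.001 -1.     0.002]]
slide mm [-1.000e+00  3.338e+02 -2.000e-01]
push dir = tool z * 1 delta_rot [-1.000e-01 -1.799e+02  2.000e-01]
push dir = tool z * -1 delta_rot [-0.1  0.1 -0.1]
[ 0.01  0.37 -0.71  1.67  0.25  1.2  -0.24]
```

```bash
python3 -m pendant '[{"slide":[0,0.04,0],"delta_rot":[0,0,0],"hand":0.02},{"slide":[0,0.08,0],"delta_rot":[0,0,0],"hand":0.02},{"slide":[0,0.12,0],"delta_rot":[0,0,0],"hand":0.02},{"slide":[0,0.16,0],"delta_rot":[0,0,0],"hand":0.02},{"slide":[0,0.2,0],"delta_rot":[0,0,0],"hand":0.02},{"slide":[0,0.24,0],"delta_rot":[0,0,0],"hand":0.02},{"slide":[0,0.27,0],"delta_rot":[0,0,0],"hand":0.02},{"slide":[-0.001,0.3,0],"delta_rot":[0,0,0],"hand":0.02},{"slide":[-0.001,0.32,0],"delta_rot":[0,0,0],"hand":0.02},{"slide":[-0.001,0.33,0],"delta_rot":[0,0,0],"hand":0.02},{"slide":[-0.001,0.333,0],"delta_rot":[0,0,0],"hand":0.02},{"slide":[-0.001,0.333,0],"delta_rot":[0,0,0],"hand":0.02}]'
python3 - <<'E'
from h import *
for n in("scene","top"):
    im=vision.snapshot(n);o=(235,160) if n=="scene" else (255,150)
    a=im[o[1]:o[1]+100,o[0]:o[0]+160]; a=cv2.resize(a,None,fx=5,fy=5,interpolation=cv2.INTER_CUBIC); cv2.imwrite(f"pics/{n}1.png",a[:500,:800])
go([.4677,.2216,.016],-60)
E
```

```text
t: 3.27
eef_pos: [0.4691, 0.2179, 0.0176]
orientation: [-0.683, 0.684, 0.181, -0.182]
wrist_force: [-0.6, 0.0, 0.3]
width: 0.218
t 3.37 pos [0.4699 0.2188 0.0187] F [-0.13  0.71  0.81] w 0.214
axes x,y,z (columns)
 [[ 0.868  0.002 -0.496]
 [ 0.496  0.001  0.868]
 [ 0.002 -1.    -0.   ]]
slide mm [-0.6  2.7  3.5]
push dir = tool z * 1 delta_rot [ -0.2 179.8   0. ]
push dir = tool z * -1 delta_rot [ 0.  -0.2  0.1]
```

View pics/scene1.png

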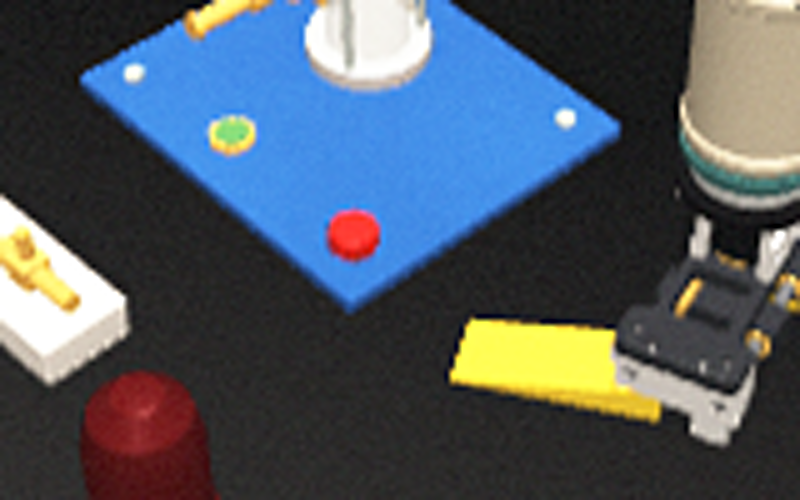

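View pics/top1.png

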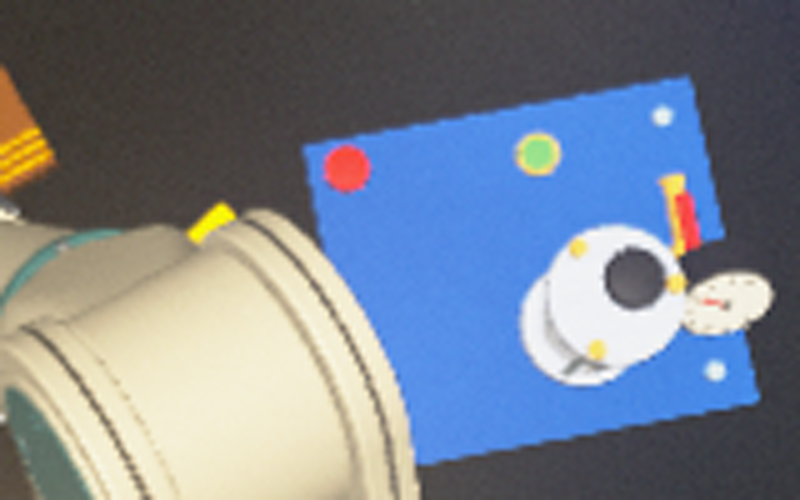

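```bash
python3 -m pendant '[{"slide":[0,0.002,-0.006],"delta_rot":[0,0,0],"hand":0.02},{"slide":[0,0.002,-0.012],"delta_rot":[0,0,0],"hand":0.02},{"slide":[0,0.002,-0.018],"delta_rot":[0,0,0],"hand":0.02},{"slide":[0,0.002,-0.022],"delta_rot":[0,0,0],"hand":0.02},{"slide":[0,0.002,-0.026],"delta_rot":[0,0,0],"hand":0.02},{"slide":[0,0.002,-0.029],"delta_rot":[0,0,0],"hand":0.02},{"slide":[0,0.002,-0.032],"delta_rot":[0,0,0],"hand":0.02},{"slide":[0,0.002,-0.035],"delta_rot":[0,0,0],"hand":0.02},{"slide":[0,0.002,-0.038],"delta_rot":[0,0,0],"hand":0.02},{"slide":[0,0.002,-0.041],"delta_rot":[0,0,0],"hand":0.02},{"slide":[0,0.002,-0.044],"delta_rot":[0,0,0],"hand":0.02},{"slide":[0,0.002,-0.047],"delta_rot":[0,0,0],"hand":0.02},{"slide":[0,0.002,-0.05],"delta_rot":[0,0,0],"hand":0.02},{"slide":[0,0.002,-0.053],"delta_rot":[0,0,0],"hand":0.02},{"slide":[0,0.002,-0.056],"delta_rot":[0,0,0],"hand":0.02},{"slide":[0,0.002,-0.06],"delta_rot":[0,0,0],"hand":0.02},{"slide":[0,0.002,-0.06],"delta_rot":[0,0,0],"hand":0.02}]'
python3 - <<'E'
from h import *
for n in("scene",):
    im=vision.snapshot(n);o=(235,160) if n=="scene" else (255,150)
    a=im[o[1]:o[1]+100,o[0]:o[0]+160]; a=cv2.resize(a,None,fx=5,fy=5,interpolation=cv2.INTER_CUBIC); cv2.imwrite(f"pics/{n}2.png",a[:500,:800])
go([.4677,.2216,.016],-60)
E
```

```text
t: 4.78
eef_pos: [0.4993, 0.1656, 0.0154]
orientation: [-0.683, 0.684, 0.181, -0.181]
wrist_force: [-0.3, 0.3, -0.3]
width: 0.206
t 4.83 pos [0.4992 0.1659 0.0154] F [ 0.23 -0.01 -0.5 ] w 0.211
axes x,y,z (columns)
 [[ 0.868  0.    -0.496]
 [ 0.496 -0.001  0.868]
 [-0.    -1.    -0.001]]
slide mm [ 0.3 -0.6 64. ]
push dir = tool z * 1 delta_rot [0.000e+00 1.797e+02 1.000e-01]
push dir = tool z * -1 delta_rot [ 0.  -0.3 -0. ]
```

View pics/scene2.png

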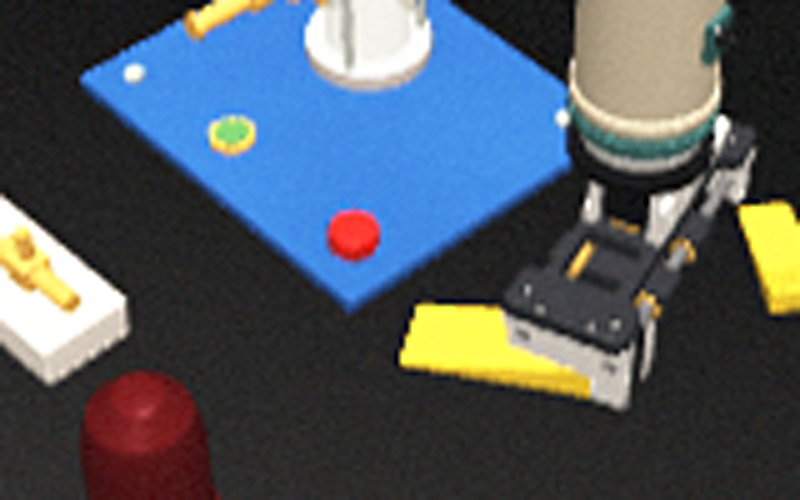

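Run:
```python
from h import *
o=(235,160)
b=back("scene",z2(o,[(418,304),(400,364)]),.0015); print(b, np.linalg.norm(b[0]-b[1]))
d=b[1]-b[0]; print("heading from tip edge",np.degrees(np.arctan2(*d[::-1]))-90)
e=back("scene",z2(o,[(402,368),(588,397)]),0); d=e[0]-e[1]; print("heading from left bottom edge",np.degrees(np.arctan2(*d[::-1])),np.linalg.norm(d))
t=b.mean(0); 
for a in(-50,-55,-60):
  u=np.array([np.cos(np.radians(a)),np.sin(np.radians(a))]);v=np.array([-u[1],u[0]]);f=np.array([.587,.023])-t
  print(a,"foot ahead of tip",f@u,"lat",f@v, "heel",t-.12*u)
```

```text
[[0.55910831 0.04863255]
 [0.59246735 0.08238399]] 0.04745508368356406
heading from tip edge -44.66499216813643
heading from left bottom edge -44.228862809768806 0.10731779607952438
-50 foot ahead of tip 0.03977027104181926 lat -0.018734768052163772 heel [0.49865331 0.15743361]
-55 foot ahead of tip 0.04125177577832346 lat -0.015197269091618731 heel [0.50695866 0.16380652]
-60 foot ahead of tip 0.04241932959265138 lat -0.011544109736924504 heel [0.51578783 0.16943132]
```

Run:
```python
from h import *
a=cv2.imread("pics/scene2.png")
b,g,r=[a[...,i].astype(int) for i in range(3)]
m=((r>120)&(g>100)&(b<120)&(r-b>90)).astype(np.uint8)
m[:,650:]=0;m[:280]=0
ys,xs=np.nonzero(m)
n,l,st,_=cv2.connectedComponentsWithStats(m);k=1+st[1:,4].argmax();m=(l==k)
# bottom edge points
pts=[]
for x in range(410,580,8):
    pts.append((x,np.nonzero(m[:,x])[0].max()))
print(pts[::4],np.polyfit(*np.array(pts).T,1)); 
pl=[(np.nonzero(m[y])[0].min(),y) for y in range(312,362,8)];print(pl)
pt=[(x,np.nonzero(m[:,x])[0].min()) for x in range(422,500,8)];print(pt)
o=(235,160)
B=z2(o,pts);Lf=z2(o,pl);Tp=z2(o,pt)
def dist(P,A,Bp):
    d=Bp-A;d/=np.linalg.norm(d);return (P-A)@np.array([-d[1],d[0]])
h,w=.06,.0225
def f(p):
    q=proj("scene",T(p,[[-h,w,0],[h,w,0],[h,w,.0015],[h,-w,.0015],[-h,-w,.022],[h,w,0]]))
    return np.r_[dist(B,q[0],q[1]),dist(Lf,q[2],q[3]),dist(Tp,q[3],q[4])]
r=least_squares(f,[.535,.11,-.9]);print(r.x,np.degrees(r.x[2]),np.sqrt((r.fun**2).mean()))
x,y,t=r.x;d=np.array([.587-x,.023-y]);print("foot in shim frame",d@[np.cos(t),np.sin(t)],d@[-np.sin(t),np.cos(t)],"heel",x-.06*np.cos(t),y-.06*np.sin(t))
```

```text
[(410, np.int64(367)), (442, np.int64(372)), (474, np.int64(378)), (506, np.int64(383)), (538, np.int64(388)), (570, np.int64(393))] [1.71230943e-01 2.95957369e+02]
[(np.int64(415), 312), (np.int64(411), 320), (np.int64(410), 328), (np.int64(405), 336), (np.int64(405), 344), (np.int64(400), 352), (np.int64(400), 360)]
[(422, np.int64(304)), (430, np.int64(304)), (438, np.int64(305)), (446, np.int64(305)), (454, np.int64(305)), (462, np.int64(305)), (470, np.int64(305)), (478, np.int64(305)), (486, np.int64(306)), (494, np.int64(306))]
[ 0.53429298  0.10726168 -0.80322401] -46.02134594356258 0.2594268944529273
foot in shim frame 0.09723383169038255 -0.02058260059730411 heel 0.49262955771882433 0.15043759609723886
```

```bash
python3 -m pendant '[{"slide":[0,0,0.006],"delta_rot":[0,0,0],"hand":0.02},{"slide":[0,0,0.01],"delta_rot":[0,0,0],"hand":0.0},{"slide":[0,0,0.01],"delta_rot":[0,0,0],"hand":0.0},{"slide":[0,0,0.01],"delta_rot":[0,0,0],"hand":0.0},{"slide":[0,0,0.01],"delta_rot":[0,0,0],"hand":0.0},{"slide":[0,0,0.006],"delta_rot":[0,0,0],"hand":0.0},{"slide":[0,0,0.003],"delta_rot":[0,0,0],"hand":0.0},{"slide":[0,0,0],"delta_rot":[0,0,0],"hand":0.0},{"slide":[0,0,-0.002],"delta_rot":[0,0,0],"hand":0.0},{"slide":[0,0,-0.004],"delta_rot":[0,0,0],"hand":0.0},{"slide":[0,0,-0.006],"delta_rot":[0,0,0],"hand":0.0},{"slide":[0,0,-0.008],"delta_rot":[0,0,0],"hand":0.0},{"slide":[0,0,-0.01],"delta_rot":[0,0,0],"hand":0.0},{"slide":[0,0,-0.012],"delta_rot":[0,0,0],"hand":0.0},{"slide":[0,0,-0.014],"delta_rot":[0,0,0],"hand":0.0},{"slide":[0,0,-0.014],"delta_rot":[0,0,0],"hand":0.0}]' 5
cat >> h.py <<'E'
def look(tag,o=(235,160),x0=(.535,.11,-.9)):
    im=vision.snapshot("scene");cv2.imwrite(f"pics/full_{tag}.png",im)
    a=cv2.resize(im[o[1]:o[1]+100,o[0]:o[0]+160],None,fx=5,fy=5,interpolation=cv2.INTER_CUBIC); cv2.imwrite(f"pics/{tag}.png",a)
E
python3 - <<'E'
from h import *
look("s3"); go([.4677,.2216,.016],-60)
E
```

```text
t: 6.17
eef_pos: [0.506, 0.1541, 0.0155]
orientation: [-0.683, 0.684, 0.182, -0.182]
wrist_force: [-0.7, 0.5, 0.5]
width: 0.006
t 6.22 pos [0.5059 0.1542 0.0155] F [ 0.07 -1.08  0.91] w 0.004
axes x,y,z (columns)
 [[ 0.868  0.    -0.497]
 [ 0.497 -0.     0.868]
 [-0.    -1.    -0.   ]]
slide mm [ 0.3 -0.5 77.5]
push dir = tool z * 1 delta_rot [  0.  179.8   0. ]
push dir = tool z * -1 delta_rot [ 0.  -0.2 -0. ]
```

View pics/s3.png

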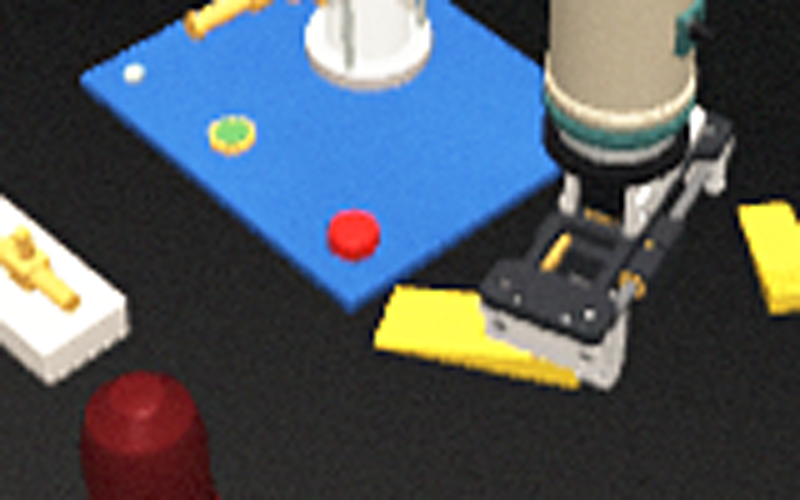

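```bash
cat >> h.py <<'E'
def shimfit(tag,tipR,tipL,xb,xt,o=(235,160)):
    """tipR,tipL zoom px of tip corners; xb last x usable on lower edge, xt on upper edge"""
    a=cv2.imread(f"pics/{tag}.png").astype(int);b,g,r=a[...,0],a[...,1],a[...,2]
    m=((r>120)&(g>100)&(b<120)&(r-b>90)).astype(np.uint8)
    n,l=cv2.connectedComponents(m);m=l==l[(tipR[1]+tipL[1])//2,(tipR[0]+tipL[0])//2+25]
    B=z2(o,[(x,np.nonzero(m[:,x])[0].max()) for x in range(tipL[0]+12,xb,6)])
    Lf=z2(o,[(np.nonzero(m[y])[0].min(),y) for y in range(tipR[1]+8,tipL[1]-5,6)])
    Tp=z2(o,[(x,np.nonzero(m[:,x])[0].min()) for x in range(tipR[0]+8,xt,6)])
    def dist(P_,A,Bp):
        d=Bp-A;d=d/np.linalg.norm(d);return (P_-A)@np.array([-d[1],d[0]])
    h,w=.06,.0225
    def f(p):
        q=proj("scene",T(p,[[-h,w,0],[h,w,0],[h,w,.0015],[h,-w,.0015],[-h,-w,.022]]))
        return np.r_[dist(B,q[0],q[1]),dist(Lf,q[2],q[3]),dist(Tp,q[3],q[4])]
    r=least_squares(f,[.54,.10,-.85]);x,y,t=r.x;u=np.array([np.cos(t),np.sin(t)]);v=np.array([-u[1],u[0]])
    d=np.array([.587-x,.023-y]);print("shim",r.x.round(4),"deg",np.degrees(t).round(1),"rms px",np.sqrt((r.fun**2).mean()).round(2))
    print("foot in shim: along",(d@u*1000).round(1),"lat",(d@v*1000).round(1))
    k=sense()["eef_pos"][:2]-np.array([x,y]);print("TCP in shim: along",(k@u*1000).round(1),"lat",(k@v*1000).round(1))
    return r.x
E
python3 - <<'E'
from h import *
shimfit("s2" if 0 else "s3",(397,286),(376,348),560,475)
E
```

```text
shim [ 0.5408  0.0899 -0.8515] deg -48.8 rms px 0.27
foot in shim: along 80.8 lat -9.3
TCP in shim: along -71.3 lat 16.2
```

```bash
python3 -m pendant '[{"slide":[0,0,-0.002],"delta_rot":[0,0,0],"hand":0.0},{"slide":[0,0,-0.004],"delta_rot":[0,0,0],"hand":0.0},{"slide":[0,0,-0.006],"delta_rot":[0,0,0],"hand":0.0},{"slide":[0,0,-0.008],"delta_rot":[0,0,0],"hand":0.0},{"slide":[0,0,-0.008],"delta_rot":[0,0,0],"hand":0.0}]' 5
python3 - <<'E'
from h import *
look("s4"); go([.4677,.2216,.016],-60)
E
```

```text
t: 6.63
eef_pos: [0.51, 0.1471, 0.0155]
orientation: [-0.683, 0.684, 0.182, -0.182]
wrist_force: [-0.8, 1.2, -0.2]
width: 0.007
t 6.68 pos [0.5099 0.1472 0.0155] F [-0.39  0.17  0.12] w 0.004
axes x,y,z (columns)
 [[ 0.868  0.    -0.496]
 [ 0.496 -0.     0.868]
 [-0.    -1.    -0.   ]]
slide mm [ 0.3 -0.6 85.5]
push dir = tool z * 1 delta_rot [  0.  179.8   0. ]
push dir = tool z * -1 delta_rot [ 0.  -0.2 -0. ]
```

View pics/s4.png

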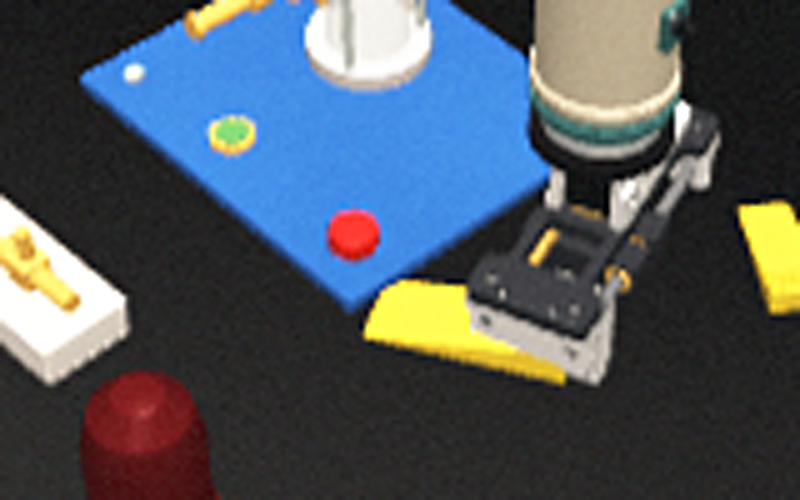

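Run:
```python
from h import *
shimfit("s4",(400,292),(364,338),548,464)
```

```text
shim [ 0.5435  0.0821 -0.8735] deg -50.0 rms px 0.25
foot in shim: along 73.2 lat -4.6
TCP in shim: along -71.5 lat 16.1
```

Run:
```python
from h import *
t=-.8735;c=np.array([.5435,.0821]);u=np.array([np.cos(t),np.sin(t)]);v=np.array([-u[1],u[0]])
p=c-.076*u; go([*p,.0155],np.degrees(t))
```

```text
t 6.68 pos [0.5099 0.1472 0.0155] F [-0.39  0.17  0.12] w 0.004
axes x,y,z (columns)
 [[ 0.868  0.    -0.496]
 [ 0.496 -0.     0.868]
 [-0.    -1.    -0.   ]]
slide mm [-16.6  -0.    1.6]
push dir = tool z * 1 delta_rot [  0.  169.8   0. ]
push dir = tool z * -1 delta_rot [  0.  -10.2  -0. ]
```

```bash
python3 -m pendant '[{"slide":[0,0,0.006],"delta_rot":[0,0,0],"hand":0.0},{"slide":[0,0,0.012],"delta_rot":[0,0,0],"hand":0.02},{"slide":[-0.006,0,0.012],"delta_rot":[0,-4,0],"hand":0.02},{"slide":[-0.012,0,0.012],"delta_rot":[0,-8,0],"hand":0.02},{"slide":[-0.0165,0,0.01],"delta_rot":[0,-10,0],"hand":0.02},{"slide":[-0.0165,0,0.01],"delta_rot":[0,-10,0],"hand":0.02},{"slide":[-0.0165,0,0.01],"delta_rot":[0,-10,0],"hand":0.02}]' 5
python3 - <<'E'
from h import *
t=-.8735;c=np.array([.5435,.0821]);u=np.array([np.cos(t),np.sin(t)]);v=np.array([-u[1],u[0]])
p=c-.068*u; go([*p,.0155],np.degrees(t))
E
```

```text
t: 7.27
eef_pos: [0.4904, 0.1483, 0.0155]
orientation: [0.665, -0.665, -0.24, 0.24]
wrist_force: [-0.2, 0.5, -0.6]
width: 0.21
t 7.27 pos [0.4904 0.1483 0.0155] F [-0.22  0.49 -0.59] w 0.21
axes x,y,z (columns)
 [[ 0.769  0.    -0.639]
 [ 0.639  0.     0.769]
 [ 0.    -1.     0.   ]]
slide mm [ -1.7   0.  -16.8]
push dir = tool z * 1 delta_rot [ -0.  179.8  -0. ]
push dir = tool z * -1 delta_rot [-0.  -0.2  0. ]
```

```bash
python3 -m pendant '[{"slide":[0,0,-0.006],"delta_rot":[0,0,0],"hand":0.02},{"slide":[0,0,-0.01],"delta_rot":[0,0,0],"hand":0.02},{"slide":[0,0,-0.013],"delta_rot":[0,0,0],"hand":0.02},{"slide":[0,0,-0.016],"delta_rot":[0,0,0],"hand":0.02},{"slide":[0,0,-0.019],"delta_rot":[0,0,0],"hand":0.02},{"slide":[0,0,-0.022],"delta_rot":[0,0,0],"hand":0.02},{"slide":[0,0,-0.025],"delta_rot":[0,0,0],"hand":0.02},{"slide":[0,0,-0.028],"delta_rot":[0,0,0],"hand":0.02},{"slide":[0,0,-0.031],"delta_rot":[0,0,0],"hand":0.02},{"slide":[0,0,-0.034],"delta_rot":[0,0,0],"hand":0.02},{"slide":[0,0,-0.036],"delta_rot":[0,0,0],"hand":0.02},{"slide":[0,0,-0.036],"delta_rot":[0,0,0],"hand":0.02}]' 5
python3 - <<'E'
from h import *
look("s5"); go([.49,.148,.016],-60)
E
```

```text
t: 8.27
eef_pos: [0.5139, 0.1199, 0.0155]
orientation: [-0.665, 0.665, 0.24, -0.24]
wrist_force: [0.6, 0.1, 0.3]
width: 0.213
t 8.32 pos [0.5137 0.1201 0.0155] F [ 0.87 -0.43  0.93] w 0.216
axes x,y,z (columns)
 [[ 0.769  0.    -0.64 ]
 [ 0.64  -0.     0.769]
 [-0.    -1.    -0.   ]]
slide mm [-0.4 -0.5 36.6]
push dir = tool z * 1 delta_rot [  -0.  -170.2   -0. ]
push dir = tool z * -1 delta_rot [ 0.   9.8 -0. ]
```

View pics/s5.png

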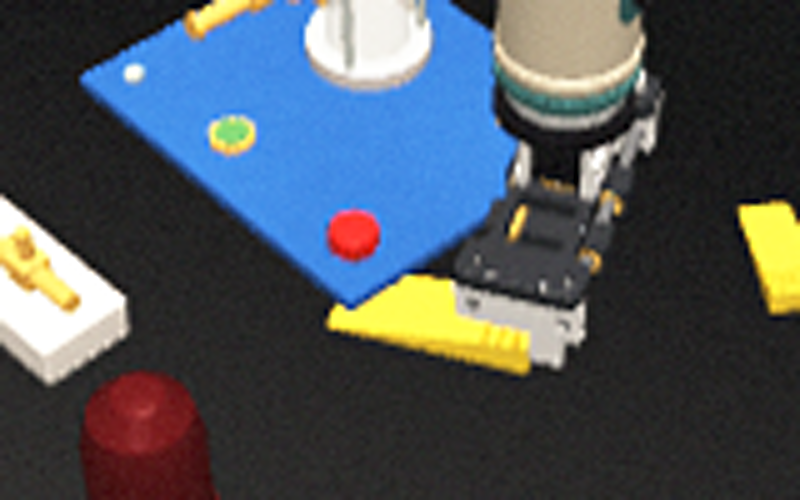

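```bash
python3 -m pendant '[{"slide":[0,0,-0.002],"delta_rot":[0,0,0],"hand":0.02},{"slide":[0,0,-0.004],"delta_rot":[0,0,0],"hand":0.02},{"slide":[0,0,-0.006],"delta_rot":[0,0,0],"hand":0.02}]'
python3 -m pendant '[{"slide":[0,0,-0.001],"delta_rot":[0,0,0],"hand":0.02},{"slide":[0,0,-0.002],"delta_rot":[0,0,0],"hand":0.02}]'
python3 -m pendant '[{"slide":[0,0,-0.001],"delta_rot":[0,0,0],"hand":0.02},{"slide":[0,0,-0.002],"delta_rot":[0,0,0],"hand":0.02}]'
```

```text
t: 8.57
eef_pos: [0.5173, 0.1159, 0.0155]
orientation: [0.665, -0.665, -0.241, 0.241]
wrist_force: [0.2, 0.8, 0.5]
width: 0.214
t: 8.73
eef_pos: [0.5187, 0.1143, 0.0155]
orientation: [0.665, -0.665, -0.241, 0.241]
wrist_force: [-0.8, 0.4, 0.4]
width: 0.213
t: 8.9
eef_pos: [0.5199, 0.1128, 0.0155]
orientation: [0.665, -0.665, -0.241, 0.241]
wrist_force: [0.5, 0.2, 0.0]
width: 0.209
```

```bash
python3 -m pendant '[{"slide":[0,0,-0.001],"delta_rot":[0,0,0],"hand":0.02},{"slide":[0,0,-0.002],"delta_rot":[0,0,0],"hand":0.02}]'
```

```text
t: 9.07
eef_pos: [0.5212, 0.1113, 0.0155]
orientation: [0.665, -0.665, -0.241, 0.241]
wrist_force: [-0.0, -0.4, 0.1]
width: 0.211
```

```bash
python3 -m pendant '[{"slide":[0,0,-0.001],"delta_rot":[0,0,0],"hand":0.02},{"slide":[0,0,-0.002],"delta_rot":[0,0,0],"hand":0.02}]'
```

```text
t: 9.23
eef_pos: [0.5225, 0.1097, 0.0155]
orientation: [-0.665, 0.665, 0.241, -0.241]
wrist_force: [-1.2, 0.5, -0.0]
width: 0.211
```

```bash
python3 -m pendant '[{"slide":[0,0,-0.001],"delta_rot":[0,0,0],"hand":0.02},{"slide":[0,0,-0.002],"delta_rot":[0,0,0],"hand":0.02}]'
```

```text
t: 9.4
eef_pos: [0.5238, 0.1081, 0.0155]
orientation: [-0.665, 0.665, 0.241, -0.241]
wrist_force: [-0.3, 1.6, 0.9]
width: 0.216
```

```bash
python3 -m pendant '[{"slide":[0,0,-0.001],"delta_rot":[0,0,0],"hand":0.02},{"slide":[0,0,-0.002],"delta_rot":[0,0,0],"hand":0.02}]'
```

```text
t: 9.57
eef_pos: [0.5251, 0.1066, 0.0155]
orientation: [0.665, -0.665, -0.241, 0.241]
wrist_force: [0.3, 0.7, 0.4]
width: 0.214
```

```bash
python3 -m pendant '[{"slide":[0,0,-0.001],"delta_rot":[0,0,0],"hand":0.02},{"slide":[0,0,-0.002],"delta_rot":[0,0,0],"hand":0.02}]'
```

```text
t: 9.73
eef_pos: [0.5264, 0.1051, 0.0155]
orientation: [-0.665, 0.665, 0.241, -0.241]
wrist_force: [-0.6, 0.6, 1.1]
width: 0.216
```

```bash
python3 -m pendant '[{"slide":[0,0,-0.001],"delta_rot":[0,0,0],"hand":0.02},{"slide":[0,0,-0.002],"delta_rot":[0,0,0],"hand":0.02}]'
python3 - <<'E'
from h import *
look("s6")
E
```

```text
t: 9.9
eef_pos: [0.5276, 0.1035, 0.0155]
orientation: [-0.665, 0.665, 0.241, -0.241]
wrist_force: [-0.4, 0.5, 0.5]
width: 0.213
```

View pics/s6.png

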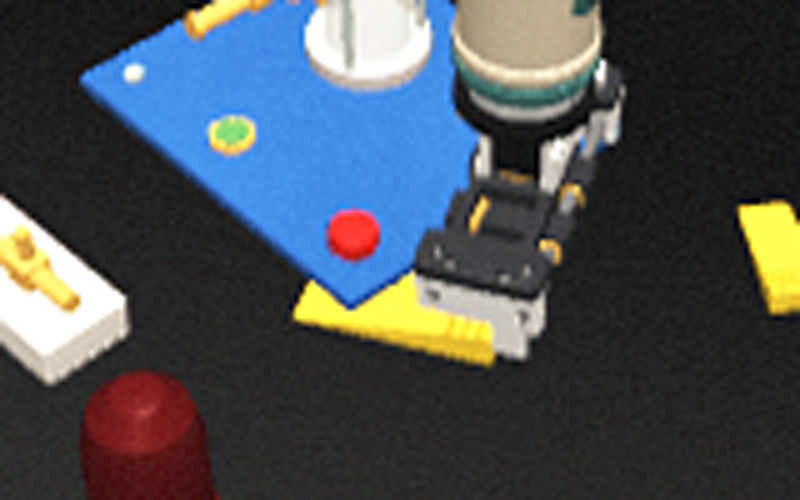

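```bash
python3 -m pendant '[{"slide":[0,0,-0.001],"delta_rot":[0,0,0],"hand":0.02},{"slide":[0,0,-0.002],"delta_rot":[0,0,0],"hand":0.02}]'
```

```text
t: 10.12
eef_pos: [0.5289, 0.102, 0.0155]
orientation: [0.665, -0.665, -0.241, 0.241]
wrist_force: [-0.2, 0.4, -0.1]
width: 0.214
```

```bash
python3 -m pendant '[{"slide":[0,0,-0.001],"delta_rot":[0,0,0],"hand":0.02},{"slide":[0,0,-0.002],"delta_rot":[0,0,0],"hand":0.02}]'
```

```text
t: 10.28
eef_pos: [0.5296, 0.1013, 0.0155]
orientation: [0.665, -0.664, -0.241, 0.241]
wrist_force: [-3.7, 3.4, 2.1]
width: 0.21
```

```bash
python3 -m pendant '[{"slide":[0,0,-0.001],"delta_rot":[0,0,0],"hand":0.02},{"slide":[0,0,-0.0015],"delta_rot":[0,0,0],"hand":0.02}]'
```

```text
t: 10.45
eef_pos: [0.53, 0.101, 0.0155]
orientation: [0.666, -0.664, -0.241, 0.241]
wrist_force: [-4.0, 4.6, 2.5]
width: 0.214
```

```bash
python3 -m pendant '[{"slide":[0,0,-0.0005],"delta_rot":[0,0,0],"hand":0.02},{"slide":[0,0,-0.0005],"delta_rot":[0,0,0],"hand":0.02}]'
python3 - <<'E'
from h import *
look("s7");s=sense();print(s["eef_pos"].round(4),s["wrist_force"])
E
```

```text
t: 10.62
eef_pos: [0.53, 0.101, 0.0155]
orientation: [0.666, -0.664, -0.241, 0.241]
wrist_force: [-4.7, 5.0, 2.9]
width: 0.212
[0.5299 0.1009 0.0155] [-5.39672377  5.16661836  1.59361433]
```

View pics/s7.png

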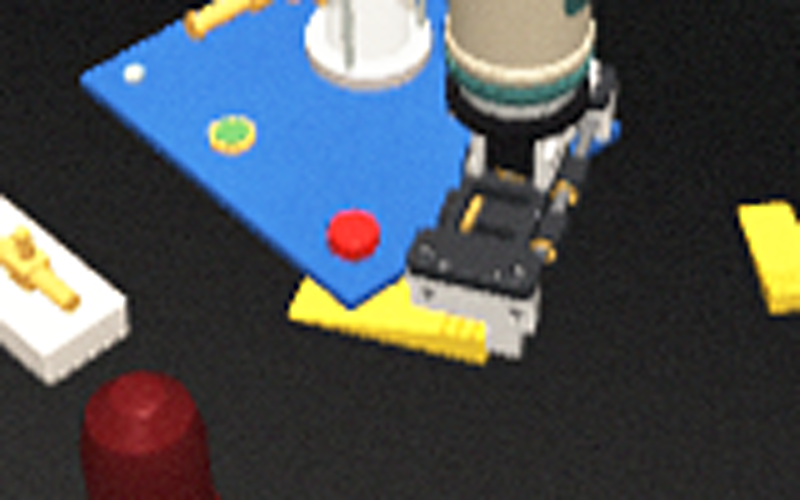

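```bash
python3 -m pendant '[{"slide":[0,0,0.006],"delta_rot":[0,0,0],"hand":0.02},{"slide":[0,0,0.02],"delta_rot":[0,0,0],"hand":0.02},{"slide":[0,-0.03,0.03],"delta_rot":[0,0,0],"hand":0.0},{"slide":[0,-0.07,0.03],"delta_rot":[0,0,0],"hand":0.0},{"slide":[0,-0.1,0.03],"delta_rot":[0,0,0],"hand":0.0},{"slide":[0,-0.1,0.03],"delta_rot":[0,0,0],"hand":0.0},{"slide":[0,-0.1,0.03],"delta_rot":[0,0,0],"hand":0.0}]' 10
python3 - <<'E'
from h import *
look("s8");go([.587,.023,.09],-50)
E
```

```text
t: 11.25
eef_pos: [0.5138, 0.1216, 0.1171]
orientation: [-0.664, 0.666, 0.242, -0.239]
wrist_force: [-1.1, 0.4, 0.4]
width: 0.005
t 11.3 pos [0.5127 0.1211 0.1157] F [-1.36 -0.1  -0.26] w 0.006
axes x,y,z (columns)
 [[ 0.769  0.001 -0.639]
 [ 0.639 -0.001  0.769]
 [ 0.    -1.    -0.002]]
slide mm [  -5.6   26.  -122.9]
push dir = tool z * 1 delta_rot [ -0.  179.7   0.2]
push dir = tool z * -1 delta_rot [ 0.1 -0.3  0. ]
```

View pics/s8.png

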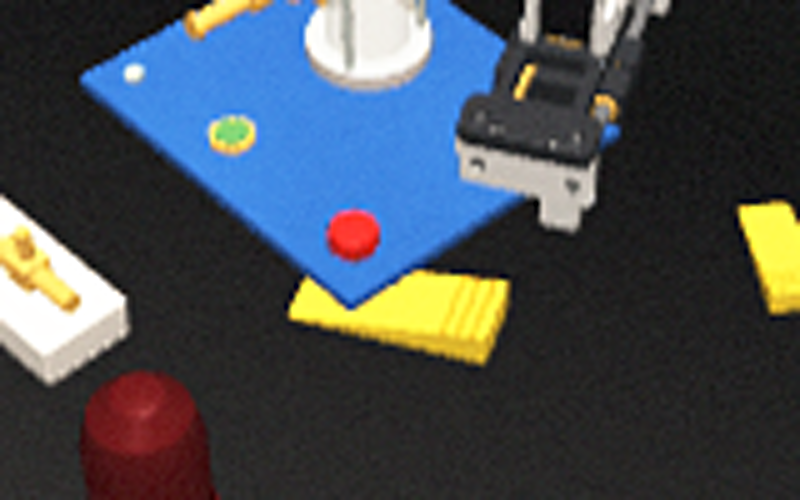

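```bash
python3 -m pendant '[{"slide":[0,0,0],"delta_rot":[0,7,0],"hand":0.0},{"slide":[0,0,-0.01],"delta_rot":[0,14,0],"hand":0.0},{"slide":[-0.002,0,-0.03],"delta_rot":[0,21,0],"hand":0.0},{"slide":[-0.004,0,-0.05],"delta_rot":[0,28,0],"hand":0.0},{"slide":[-0.0056,0,-0.07],"delta_rot":[0,35,0],"hand":0.0},{"slide":[-0.0056,0,-0.09],"delta_rot":[0,42,0],"hand":0.0},{"slide":[-0.0056,0.01,-0.11],"delta_rot":[0,50,0],"hand":0.0},{"slide":[-0.0056,0.02,-0.122],"delta_rot":[0,50,0],"hand":0.0},{"slide":[-0.0056,0.026,-0.123],"delta_rot":[0,50,0],"hand":0.0},{"slide":[-0.0056,0.026,-0.123],"delta_rot":[0,50,0],"hand":0.0},{"slide":[-0.0056,0.026,-0.123],"delta_rot":[0,50,0],"hand":0.0}]' 10
python3 - <<'E'
from h import *
look("s9");go([.587,.023,.07],-100)
E
```

```text
t: 12.22
eef_pos: [0.585, 0.0252, 0.0883]
orientation: [0.705, -0.704, 0.063, -0.06]
wrist_force: [0.2, 1.5, 0.2]
width: 0.009
t 12.27 pos [0.5854 0.0255 0.089 ] F [-0.8  -0.66  0.37] w 0.006
axes x,y,z (columns)
 [[ 0.985 -0.002  0.174]
 [-0.174  0.001  0.985]
 [-0.002 -1.     0.001]]
slide mm [ 2.  19.  -2.2]
push dir = tool z * 1 delta_rot [-2.0e-01 -1.8e+02  1.0e-01]
push dir = tool z * -1 delta_rot [-0.   0.  -0.1]
```

View pics/s9.png

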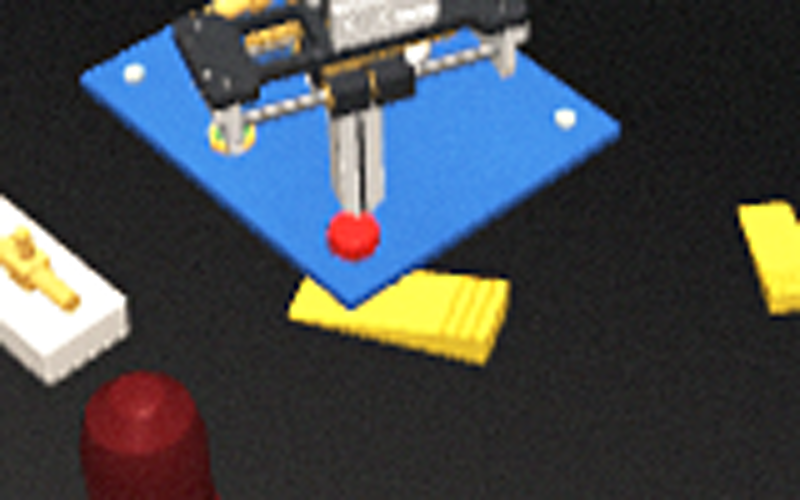

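```bash
python3 -m pendant '[{"slide":[0.002,0.008,-0.002],"delta_rot":[0,0,0],"hand":0.0},{"slide":[0.002,0.014,-0.002],"delta_rot":[0,0,0],"hand":0.0},{"slide":[0.002,0.016,-0.002],"delta_rot":[0,0,0],"hand":0.0},{"slide":[0.002,0.017,-0.002],"delta_rot":[0,0,0],"hand":0.0},{"slide":[0.002,0.018,-0.002],"delta_rot":[0,0,0],"hand":0.0},{"slide":[0.002,0.018,-0.002],"delta_rot":[0,0,0],"hand":0.0}]'
```

```text
t: 12.77
eef_pos: [0.5882, 0.0218, 0.0714]
orientation: [0.704, -0.704, 0.063, -0.063]
wrist_force: [1.1, 0.4, 0.1]
width: 0.01
```

```bash
python3 -m pendant '[{"slide":[0,0.0007,0],"delta_rot":[0,0,0],"hand":0.0},{"slide":[0,0.0014,0],"delta_rot":[0,0,0],"hand":0.0},{"slide":[0,0.0014,0],"delta_rot":[0,0,0],"hand":0.0}]'
```

```text
t: 13.02
eef_pos: [0.5884, 0.0217, 0.0704]
orientation: [0.704, -0.704, 0.063, -0.063]
wrist_force: [0.2, -0.1, 0.8]
width: 0.003
```

```bash
python3 -m pendant '[{"slide":[0,0.0007,0],"delta_rot":[0,0,0],"hand":0.0},{"slide":[0,0.0014,0],"delta_rot":[0,0,0],"hand":0.0},{"slide":[0,0.0014,0],"delta_rot":[0,0,0],"hand":0.0}]'
```

```text
t: 13.27
eef_pos: [0.5886, 0.0217, 0.0701]
orientation: [-0.704, 0.704, -0.062, 0.063]
wrist_force: [-3.6, -0.3, 10.4]
width: 0.002
```

```bash
python3 -m pendant '[{"slide":[0,0.0005,0],"delta_rot":[0,0,0],"hand":0.0},{"slide":[0,0.001,0],"delta_rot":[0,0,0],"hand":0.0},{"slide":[0,0.001,0],"delta_rot":[0,0,0],"hand":0.0}]'
```

```text
t: 13.52
eef_pos: [0.5887, 0.0218, 0.07]
orientation: [-0.704, 0.704, -0.062, 0.063]
wrist_force: [-4.3, -1.3, 17.6]
width: 0.004
```

```bash
python3 -m pendant '[{"slide":[0,-0.0008,0],"delta_rot":[0,0,0],"hand":0.0},{"slide":[0,-0.0008,0],"delta_rot":[0,0,0],"hand":0.0},{"slide":[0,-0.0008,0],"delta_rot":[0,0,0],"hand":0.0},{"slide":[0,-0.0008,0],"delta_rot":[0,0,0],"hand":0.0},{"slide":[0,-0.0008,0],"delta_rot":[0,0,0],"hand":0.0},{"slide":[0,-0.0008,0],"delta_rot":[0,0,0],"hand":0.0}]'
python3 - <<'E'
from h import *
look("s10");s=sense();print(s["eef_pos"].round(4),s["wrist_force"])
E
```

```text
t: 14.02
eef_pos: [0.5886, 0.0217, 0.0701]
orientation: [-0.704, 0.704, -0.062, 0.063]
wrist_force: [-2.9, -0.4, 12.2]
width: 0.006
[0.5886 0.0217 0.0701] [-4.26283227 -1.49357297 12.8137362 ]
```

View pics/s10.png

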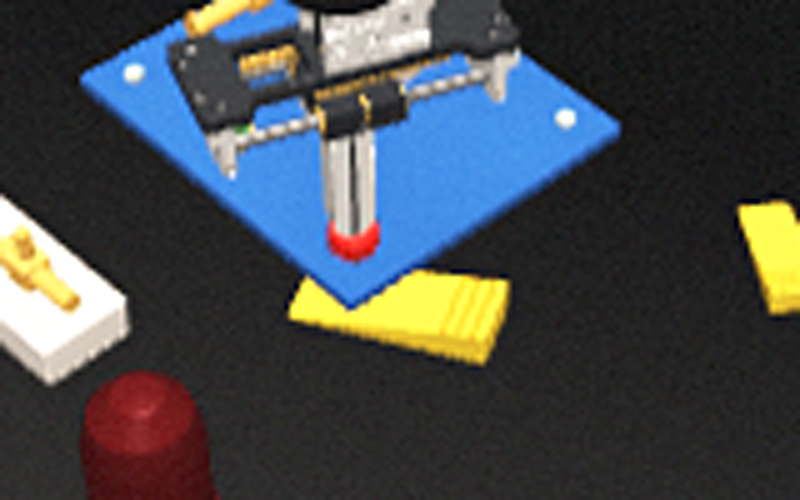

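```bash
python3 -m pendant '[{"slide":[0,-0.005,0],"delta_rot":[0,0,0],"hand":0.0},{"slide":[0,-0.03,0],"delta_rot":[0,0,0],"hand":0.0},{"slide":[0,-0.07,0],"delta_rot":[0,0,0],"hand":0.0},{"slide":[0,-0.11,0],"delta_rot":[0,0,0],"hand":0.0},{"slide":[0,-0.15,0.03],"delta_rot":[0,0,0],"hand":0.0},{"slide":[0,-0.18,0.07],"delta_rot":[0,0,0],"hand":0.0},{"slide":[0,-0.2,0.11],"delta_rot":[0,0,0],"hand":0.0},{"slide":[0,-0.2,0.15],"delta_rot":[0,0,0],"hand":0.0},{"slide":[0,-0.2,0.19],"delta_rot":[0,0,0],"hand":0.0},{"slide":[0,-0.2,0.19],"delta_rot":[0,0,0],"hand":0.0},{"slide":[0,-0.2,0.19],"delta_rot":[0,0,0],"hand":0.0}]'
python3 - <<'E'
from h import *
look("s11");s=sense();print(s["eef_pos"].round(4),s["wrist_force"])
a=cv2.imread("pics/s11.png").astype(int);b=cv2.imread("pics/scene1.png").astype(int)
# plate motion start->now (x,y px at 5x), by phase correlation over plate's visible corner
A=cv2.cvtColor(a.astype(np.uint8),6).astype(np.float32);B=cv2.cvtColor(b.astype(np.uint8),6).astype(np.float32)
print(cv2.phaseCorrelate(B[60:262,90:380].copy(),A[60:262,90:380].copy()))
E
```

```text
t: 14.98
eef_pos: [0.6209, 0.215, 0.2686]
orientation: [0.706, -0.703, 0.06, -0.06]
wrist_force: [-0.4, 0.1, -0.5]
width: 0.003
[0.6212 0.2109 0.2681] [ 1.3829385   0.59926238 -0.50766111]
((-0.03129813376966695, -7.744710629253859e-05), 0.4506150099671917)
```

View pics/full_s11.png

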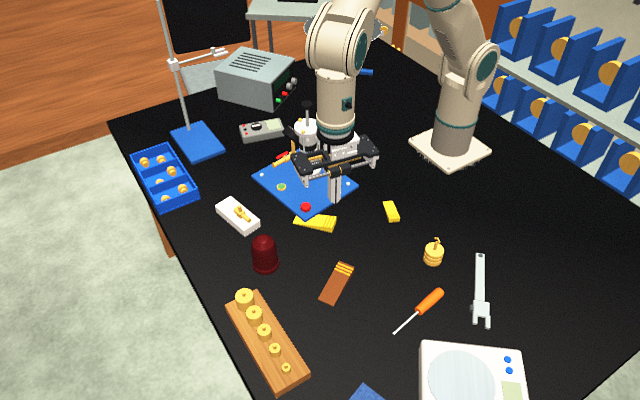

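View pics/s11.png

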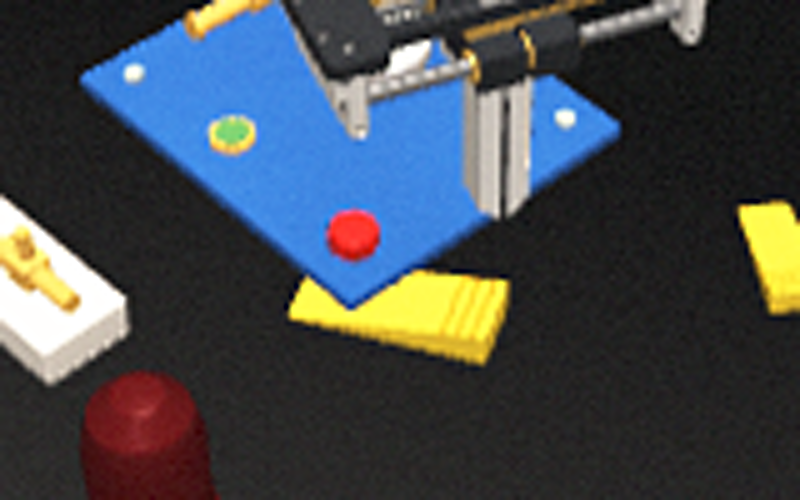

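The final picture shows the knob at (353,235) and the plate corner at (350,308), where they were at the start. The shim lies under the foot with its heel at (495,320), and the hand is clear of everything.

```bash
python3 -c "
from bench import job_done
print(job_done())"
```

```text
the job is handed in; nothing more can be done
None
```

I pushed the larger yellow shim thin end first under the seized screw's foot, pressed the red knob to check it, took the hand away and handed the job in at about 15 s. No verdict was reported.

- **Pushing:** My first push slid the shim about 30 mm without turning it, because its left heel corner sat in the gap between the fingers. I closed the fingers to turn it a few degrees, then pushed it straight in. By my estimate the foot bears 5–6 mm off the shim's centre line, inside the 18 mm allowed. I stopped when the resistance rose from almost nothing to about 7 N.
- **Knob check:** I pressed to 17.6 N, then held about 12–13 N for half a second. The tool moved only about 0.1 mm while the force rose from 10 to 17.6 N, so the corner no longer dips. The sideways force during the press was about 4 N.
- **Level:** The knob top measured about 59 mm above the bench. That puts the foot at about 7.1 mm, against about 6.9 mm of shim under it, so I see no sign of jacking. I did not measure the level more directly than that.
- **Position:** The plate corner shows no shift from the picture taken before pushing. The shim stayed put after the press, the other things look undisturbed, and the hand touches nothing.

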